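Pack the last screw carton and stack the second tote so it does not nest

TASK

Finish packing this two-tote order in the fixings store: stand the carton with the orange band upright on the floor of the blue-and-grey tote, in its free grey end beside the plain carton. Then lift the red-and-grey tote with its carton in it, turn it end for end and set it gently on the blue-and-grey tote, grey end over blue end, so that it stacks level on the ledges instead of nesting down inside, and let go. Leave the jar and the blue-banded carton where they are.

Things in the scene. Friction and masses are not known exactly. Their poses are not given: they have to be found in the camera images.
- base_tote: blue-and-grey tote, stays on the bench as the lower one. Open-topped, 252 x 168 mm over the rim, 100 mm high, 0.32 kg. Origin: centre of its underside; x along its length to the blue end (grey half: x below 0), z up. Rim band 10 mm thick, 22 mm high, upright faces; mouth 232 x 148 mm inside. Walls 3 mm, leaning in to 220 x 136 mm outside at the bottom; floor 4 mm thick.
- top_tote: red-and-grey tote to be stacked on top: same moulding and sizes, columns and axes as the blue-and-grey one, 0.26 kg, with the green-banded carton inside. Origin: centre of its underside; x to the red end, z up. Starts pointing roughly the same way as the other. Stacked end for end its underside is level with the other's ledges, inside the rim, with about 6 mm of play each way.
- screw_carton: the carton of screws with the orange band that still has to be packed: closed cardboard carton 90 x 50 x 62 mm (x, y, z), about 0.25 kg, standing on the bench. Origin: centre of its underside; x along its 90 mm length, z up.
- packed_carton: plain cardboard carton without a band, 70 x 60 x 50 mm, about 0.3 kg, already in the blue end of the blue-and-grey tote, its centre 47 to 60 mm from that tote's centre; stays there. Origin: centre of its underside, x along its 70 mm length.
- top_carton: carton with a green band, 90 x 60 x 45 mm, about 0.12 kg, lying loose near the middle of the red-and-grey tote's floor; travels with it. Origin: centre of its underside, x along its 90 mm length.
- other_carton: carton with a blue band, 100 x 55 x 66 mm, standing on the bench; not part of this order, leave it. Origin: centre of its underside, x along its 100 mm length.
- nut_jar: round frosted jar with a black cap, 62 mm in diameter, 84 mm high, on the bench; leave it. Origin: centre of its underside.
- top_tote_end (a point): the point on the red-and-grey tote at rim height (100 mm up) in the middle of its red end rim, 120 mm along its x.
- base_tote_ledges (a point): point on the blue-and-grey tote's centre line, level with its 4 stacking ledges: 88 mm above its underside, 12 mm below the rim. They top hollow columns in both long walls at x = -80 and +42 mm, 36 mm wide at the foot, standing in to 47 mm (foot) and 57 mm (top) from the centre line. A tote set on the same way round sinks past them (nests).
- top_tote_rim (a point): good place to pinch the red-and-grey tote from above: top of the 10 mm thick, 22 mm high rim on its +y long side, at x = -15 mm, y = 79 mm, 100 mm up, mid-thickness of the rim; between two columns (wall plain from x = -60 to +22 mm). The same place on the other long side, y = -79 mm, serves as well.
Things that resemble listed ones, but are neither listed nor needed, are in the scene too. What is shaped like the top_carton but purple is not meant.

How it is judged:
By the outcome, as a careful person would: the job done as asked, in the order asked, and still so for the second after the job is handed in, with the robot touching nothing.
It also fails if it takes over 62 s, if anything falls off the work surface, if the arm or the gripper's body presses on something with over 40 N, if the wrist force passes 120 N, or if a joint passes its speed limit or range.

ROBOT

A 6-joint arm with a two-finger parallel gripper is mounted at the origin on the work surface. World frame = base frame: x ahead of the robot, y to its left, z up, the work surface at z = 0. Lengths are in m, angles in degrees, forces in N, time in s.
With the tool pointing down it reaches from about 0.375 to 0.925 m from the base axis. Payload 5.7 kg.
Tool frame: the origin (TCP) lies at the very end of the fingers, on their centre line; the grasp point (between the pads) lies 19 mm behind it (ctrl.pinch_z is the z of the grasp point in the tool frame, in m); z points along the fingers, y is the line along which they close (so a half turn about z gives the same grasp; the last joint's range is limited). The gripper opens to 88 mm and grips with 3 to 60 N. Pads are 20 mm wide; open, the fingers measure 115 mm over their backs; the gripper's body (75 mm by 178 mm) begins 61 mm behind the grasp point.
Start: joints at [67.489, 20.558, 86.54, -0, 72.909, -6.595], TCP at [0.165, 0.577, 0.223] pointing down, gripper open.
Joint ranges: [-170.27, 170.27], [-57.76, 135], [12.27, 136.19], [-55.21, 235.2], [11.17, 155.16], [-170.74, 170.74]. Speed limits (degrees/s): [136.94, 136.94, 180, 180, 180, 180].

INTERFACE

Orientations are given as a 3x3 rotation matrix whose columns are the frame's x, y, z axes.
In Python, from station import sensors, imaging, order, ctrl gives the robot as it stands.
- The arm moves only by the shell command python3 -m creep 'ROWS'. ROWS is JSON, a list of rows, each an object of numbers: "fingers": the gripper command: -1 is shut, 1 is fully open, values between are in proportion; "x", "y", "z": the shift along the tool's x, y, z in units of 50 mm (1.0 is 50 mm); "roll": the turn about the tool's z in degrees. A call has exactly 5 rows; each row is the pose to reach, as a shift and turn from the pose commanded when the call began, along the tool's axes at that moment; what a row does not reach only later rows make up. A row lasts 1/8 s, in which the tool goes at most 62.5 mm and 10.7 degrees, less where a joint would pass 70% of its speed; a pose out of reach is approached as far as the arm can. A call with a gripper value outside its range is refused whole. The fingers move at their own pace and stop on an object; the grip force is fixed at half the most. Time passes only in rows, so rows that repeat a pose let the fingers close, or fill a call up. It gives the time, the measured TCP pose, the force, the opening and the grip force at its end, in the units of the state.
- sensors.sense(): the state, without advancing time (a new reading comes with each control period).
- imaging.camera(name): name is "side" or "top"; returns a dict with "img" (420x560x3 uint8, blue, green, red), "range_z" (420x560 float32, m along the optical axis (not along the pixel's ray), 0 where there is no reading), "mtx" (3x3 intrinsics, pixels), "R" (3x3) and "t" (3): a world point X has camera coordinates R X + t. Camera axes: x right, y down, z forward; pixel columns grow to the right and rows downward; lengths in m; the calibration is good to about 2 mm. A picture is of the moment at which its call begins.
- order.hand_in(): hands the job in; it is judged then, once.
The state is a dict: "clock": time; "joint_positions": joint angles; "qvel": joint speeds; "joint_torque": joint torques, N m; "tool_pos": TCP position; "tcp_rot": TCP orientation; "force": force on the tool from outside, world axes, zero at the start; "wrist_torque": the same for the moment, N m; "grip_width": finger opening in m; "grip_force": force on a finger pad.
Only numpy, scipy, OpenCV 4.12 (cv2) and the standard library are available. Lean on these libraries where they do the work, as an engineer would, in place of code of your own. Each camera call takes 0.05 s, during which the arm holds its last target. There are 200 camera calls.

## Working session

There is one attempt and no reset: what is moved stays moved. The work goes in short steps, Python scripts to look and compute and a shell command to move; the robot and the scene stay as the last step left them, time stands still between calls to the robot, and variables do not carry over. Pictures are saved under pics/ and viewed, at most 10 in all, crops included, and the job is handed in when it is done.

```bash
ls; mkdir -p pics
python3 - <<'E'
from station import sensors, imaging, order, ctrl
import cv2,numpy as np,pickle
s=sensors.sense();print(s['clock'],s['tool_pos'],s['tcp_rot'],s['grip_width'],s['force'],ctrl.pinch_z)
for n in('top','side'):
    c=imaging.camera(n);pickle.dump(c,open(f'pics/{n}0.pkl','wb'));cv2.imwrite(f'pics/{n}0.png',c['img'])
    print(n,c['mtx'].tolist(),(-c['R'].T@c['t']).round(3),c['R'].round(2).tolist())
E
```

```text
pics
0.0 [0.16428947 0.5763646  0.22182322] [[-9.61659919e-01  2.74243899e-01 -6.95714617e-04]
 [ 2.74244698e-01  9.61658514e-01 -1.65800862e-03]
 [ 2.14341135e-04 -1.78523648e-03 -9.99998383e-01]] 0.08779453863258141 [0.19074589 0.01139018 0.62222333] -0.0187
top [[543.9658330114528, 0.0, 273.65093124493717], [0.0, 543.9658330114528, 214.2134695593996], [0.0, 0.0, 1.0]] [0.305 0.077 1.236] [[0.01, -1.0, 0.0], [-0.98, -0.01, -0.21], [0.21, -0.0, -0.98]]
side [[485.9203433877581, 0.0, 284.2169128624826], [0.0, 485.9203433877581, 211.368163335579], [0.0, 0.0, 1.0]] [ 0.294 -0.557  0.905] [[0.93, -0.36, 0.01], [-0.27, -0.71, -0.65], [0.24, 0.6, -0.76]]
```

View pics/top0.png

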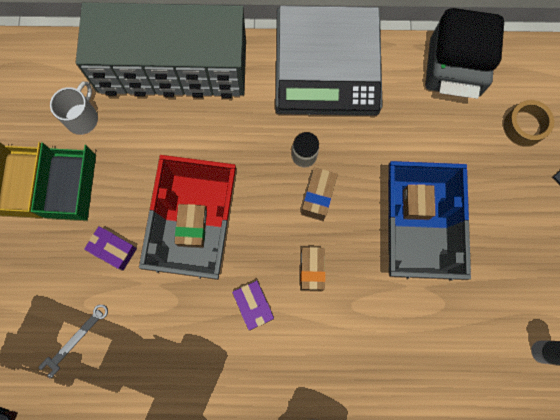

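View pics/side0.png

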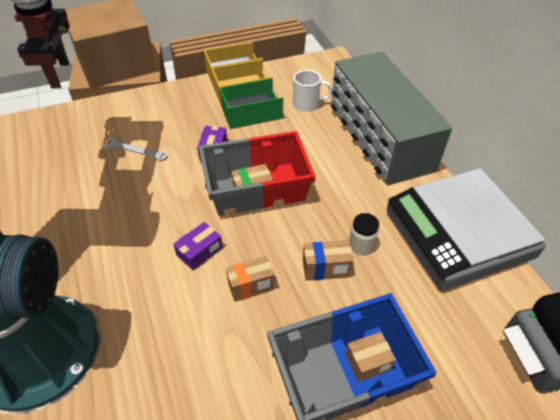

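Top view: the orange-banded carton is at (313,268). Things it could be taken for: the blue-banded carton (320,193), purple decoys (253,305) and (110,248), green-banded carton (190,225) inside the red tote (190,215), and plain carton (419,200) inside the blue tote (430,220). The side view shows the orange carton at (250,278), confirming the orange band. Next I measure and take one close crop.

```bash
cat > h.py <<'E'
import cv2,numpy as np,pickle
from station import sensors, imaging
def pts(c):
    z=c['range_z'];v,u=np.mgrid[:z.shape[0],:z.shape[1]]
    K=c['mtx'];P=np.stack([(u-K[0,2])/K[0,0]*z,(v-K[1,2])/K[1,1]*z,z],-1)
    W=(P-c['t'])@c['R'];W[z<=0]=np.nan
    return W
def rect(W,box,zlo,zhi):
    "min-area rectangle (world xy, mm) of points in pixel box u0,u1,v0,v1 with zlo<z<zhi"
    p=W[box[2]:box[3],box[0]:box[1]].reshape(-1,3);p=p[(p[:,2]>zlo)&(p[:,2]<zhi)]
    m=np.zeros((1200,1600),np.uint8)   # 1 mm raster, x 0..1.2, y -.8...8
    i=(p[:,:2]*1000+[0,800]).round().astype(int);m[i[:,0].clip(0,1199),i[:,1].clip(0,1599)]=255
    m=cv2.morphologyEx(m,cv2.MORPH_CLOSE,np.ones((7,7)))
    cs,_=cv2.findContours(m,cv2.RETR_EXTERNAL,cv2.CHAIN_APPROX_NONE);c=max(cs,key=cv2.contourArea)[:,0]
    (a,b),(w,h),t=cv2.minAreaRect((c[:,::-1]-[0,800]).astype(np.float32)) # now order x? c=(col=y,row=x)->(x,y+..)
    return a,b,w,h,t,np.nanmedian(p[:,2]),len(p)
E
sed -i 's/(c\[:,::-1\]-\[0,800\])/(c[:,::-1]-np.array([0,800]))/; s/ # now order.*//' h.py
python3 - <<'E'
from h import *
t=pickle.load(open('pics/top0.pkl','rb'));s=pickle.load(open('pics/side0.pkl','rb'))
Wt,Ws=pts(t),pts(s)
print('bench z',np.nanmedian(Wt[320:340,300:400,2]),np.nanmedian(Ws[150:200,100:180,2]))
np.set_printoptions(precision=4,suppress=True)
for n,b,lo,hi in [('red',(130,245,145,285),.09,.112),('blue',(380,480,150,290),.09,.112),('orange',(295,332,238,298),.052,.075),('packed',(395,445,175,225),.045,.065),('green',(165,215,195,250),.04,.06),('bluec',(298,340,165,220),.056,.075),('jar',(288,322,130,165),.075,.095)]:
    print('top',n,np.array(rect(Wt,b,lo,hi)))
for n,b,lo,hi in [('red',(190,320,125,220),.09,.112),('blue',(260,440,290,419),.09,.112),('orange',(222,280,250,300),.052,.075),('packed',(340,400,325,385),.045,.065),('green',(225,275,160,195),.04,.06)]:
    print('side',n,np.array(rect(Ws,b,lo,hi)))
cv2.imwrite('pics/crop.png',cv2.resize(t['img'][120:330,120:350],None,fx=2.5,fy=2.5))
E
```

```text
bench z 0.00040683253611262346 -0.0008310509549168796
top red [ 546.0693  257.5538  169.0593  255.5116   82.875     0.0997 2022.    ]
top blue [ 544.0069 -258.735   170.6637  256.5736   88.5057    0.0998 2140.    ]
top orange [440.     -12.      50.      90.      90.       0.0626 980.    ]
top packed [ 596.5285 -255.6602   62.1349   71.6221   88.7811    0.0544  903.    ]
top green [ 537.0096  260.6837   61.599    91.3998   86.9872    0.0495 1145.    ]
top bluec [ 611.5252  -28.267    55.8519  102.1512   74.3578    0.0668 1106.    ]
top jar [715.0752   3.1283  56.161   58.0425  41.1859   0.0846 518.    ]
side red [ 544.6669  256.097   174.0866  255.1058   82.7468    0.0976 1485.    ]
side blue [ 542.064  -259.7418  169.0943  255.5435   88.2466    0.0981 2963.    ]
side orange [440.     -13.5     55.      92.      90.       0.0607 990.    ]
side packed [ 595.5    -256.5      61.       71.       90.        0.0526 1410.    ]
side green [535.9658 260.7099  62.9774  92.4214  83.2902   0.0481 697.    ]
```

View pics/crop.png

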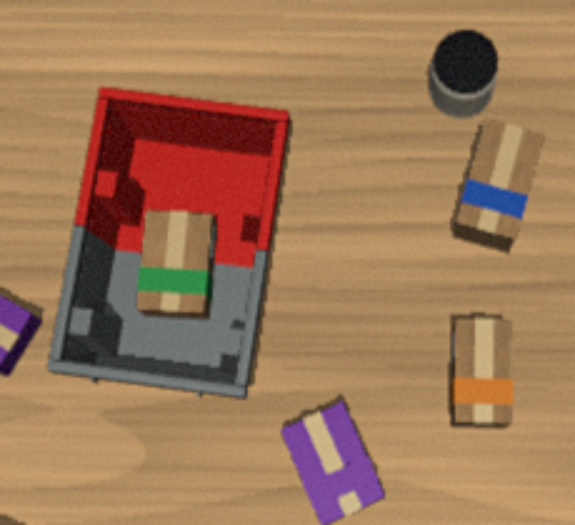

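The crop confirms the orange-banded carton at crop (481,370), standing alone. The jar, the blue-banded carton and the purple decoy are all clear of it. I'm moving above it now.

```bash
python3 -m creep '[{"fingers":1,"x":-0.7,"y":-0.8,"z":0,"roll":0},{"fingers":1,"x":-1.4,"y":-1.6,"z":0,"roll":0},{"fingers":1,"x":-2.1,"y":-2.4,"z":0,"roll":0},{"fingers":1,"x":-2.8,"y":-3.2,"z":0,"roll":0},{"fingers":1,"x":-3.5,"y":-4,"z":0,"roll":0}]'
python3 -m creep '[{"fingers":1,"x":-0.7,"y":-0.8,"z":0,"roll":0},{"fingers":1,"x":-1.4,"y":-1.6,"z":0,"roll":0},{"fingers":1,"x":-2.1,"y":-2.4,"z":0,"roll":0},{"fingers":1,"x":-2.8,"y":-3.2,"z":0,"roll":0},{"fingers":1,"x":-3.5,"y":-4,"z":0,"roll":0}]'
python3 -m creep '[{"fingers":1,"x":-0.7,"y":-0.8,"z":0,"roll":-5},{"fingers":1,"x":-1.53,"y":-1.81,"z":0,"roll":-11},{"fingers":1,"x":-1.53,"y":-1.81,"z":0.5,"roll":-15.9},{"fingers":1,"x":-1.53,"y":-1.81,"z":1,"roll":-15.9},{"fingers":1,"x":-1.53,"y":-1.81,"z":1,"roll":-15.9}]'
```

```text
clock: 0.72
tool_pos: [0.2783, 0.335, 0.2225]
tcp_rot: [[-0.962, 0.274, -0.0], [0.274, 0.962, -0.0], [-0.0, -0.0, -1.0]]
force: [0.4, -0.2, 0.4]
grip_width: 0.0879
grip_force: 0.0
clock: 1.35
tool_pos: [0.3917, 0.0947, 0.2226]
tcp_rot: [[-0.962, 0.274, 0.0], [0.274, 0.962, 0.0], [-0.0, 0.0, -1.0]]
force: [0.5, 0.3, 0.1]
grip_width: 0.0878
grip_force: 0.0
clock: 1.98
tool_pos: [0.4383, -0.0116, 0.1711]
tcp_rot: [[-1.0, 0.001, -0.005], [0.001, 1.0, 0.001], [0.005, 0.001, -1.0]]
force: [-0.4, -0.4, 0.1]
grip_width: 0.0879
grip_force: 0.0
```

```bash
python3 -m creep '[{"fingers":1,"x":-0.03,"y":-0.02,"z":0.9,"roll":0},{"fingers":1,"x":-0.03,"y":-0.02,"z":1.8,"roll":0},{"fingers":1,"x":-0.03,"y":-0.02,"z":2.5,"roll":0},{"fingers":1,"x":-0.03,"y":-0.02,"z":2.8,"roll":0},{"fingers":1,"x":-0.03,"y":-0.02,"z":2.8,"roll":0}]'
python3 -m creep '[{"fingers":-1,"x":0,"y":0,"z":0,"roll":0},{"fingers":-1,"x":0,"y":0,"z":0,"roll":0},{"fingers":-1,"x":0,"y":0,"z":0,"roll":0},{"fingers":-1,"x":0,"y":0,"z":0,"roll":0},{"fingers":-1,"x":0,"y":0,"z":0,"roll":0}]'
python3 -m creep '[{"fingers":-1,"x":0,"y":0,"z":-0.2,"roll":0},{"fingers":-1,"x":0,"y":0,"z":-0.8,"roll":0},{"fingers":-1,"x":0,"y":0,"z":-1.6,"roll":0},{"fingers":-1,"x":0,"y":0,"z":-2.4,"roll":0},{"fingers":-1,"x":0,"y":0,"z":-3.2,"roll":0}]'
```

```text
clock: 2.6
tool_pos: [0.4415, -0.0124, 0.0325]
tcp_rot: [[-1.0, -0.0, -0.001], [-0.0, 1.0, 0.0], [0.001, 0.0, -1.0]]
force: [0.0, 0.1, -0.0]
grip_width: 0.0876
grip_force: 0.0
clock: 3.22
tool_pos: [0.4418, -0.0127, 0.033]
tcp_rot: [[-1.0, 0.001, 0.0], [0.001, 1.0, 0.0], [-0.0, 0.0, -1.0]]
force: [0.1, 0.7, 6.4]
grip_width: 0.0499
grip_force: 29.9
clock: 3.85
tool_pos: [0.4409, -0.0126, 0.1941]
tcp_rot: [[-1.0, 0.0, -0.001], [0.0, 1.0, -0.0], [0.001, -0.0, -1.0]]
force: [0.8, -0.2, -3.3]
grip_width: 0.05
grip_force: 29.9
```

```bash
python3 -m creep '[{"fingers":-1,"x":-0.25,"y":-1,"z":0,"roll":0},{"fingers":-1,"x":-0.5,"y":-2,"z":0,"roll":0},{"fingers":-1,"x":-0.75,"y":-3,"z":0,"roll":0},{"fingers":-1,"x":-1,"y":-4,"z":0,"roll":0.8},{"fingers":-1,"x":-1.16,"y":-4.91,"z":0,"roll":1.6}]'
python3 -m creep '[{"fingers":-1,"x":0,"y":0,"z":0,"roll":0},{"fingers":-1,"x":0,"y":0,"z":0.7,"roll":0},{"fingers":-1,"x":0,"y":0,"z":1.4,"roll":0},{"fingers":-1,"x":0,"y":0,"z":2,"roll":0},{"fingers":-1,"x":0,"y":0,"z":2,"roll":0}]'
python3 - <<'E'
from h import *
c=imaging.camera('side');W=pts(c)
cv2.imwrite('pics/a.png',cv2.resize(c['img'][220:420,200:480],None,fx=2.5,fy=2.5))
E
```

```text
clock: 4.47
tool_pos: [0.4994, -0.2599, 0.1928]
tcp_rot: [[-1.0, 0.029, -0.0], [0.029, 1.0, 0.0], [0.0, 0.0, -1.0]]
force: [1.2, 0.1, -2.5]
grip_width: 0.0497
grip_force: 29.9
clock: 5.1
tool_pos: [0.4971, -0.2557, 0.0907]
tcp_rot: [[-1.0, 0.028, -0.005], [0.028, 1.0, 0.004], [0.006, 0.004, -1.0]]
force: [-0.2, -0.4, -2.0]
grip_width: 0.0497
grip_force: 29.9
```

View pics/a.png

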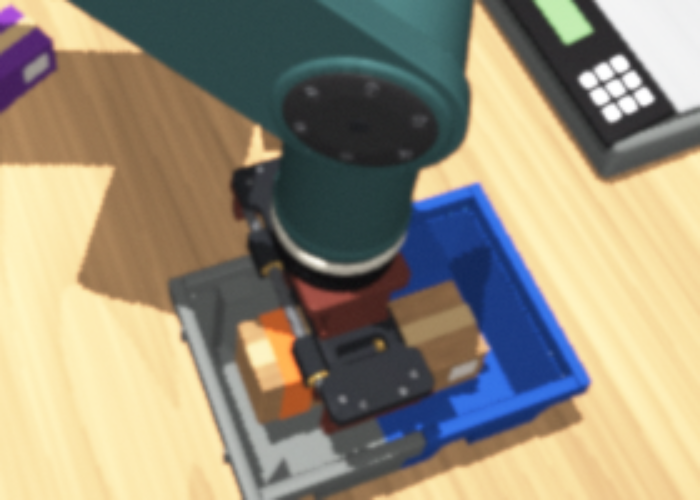

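The orange carton is between the grey end wall and the plain carton (crop (270,365) and (430,335)), clear on all sides. I'm lowering it and letting go.

```bash
python3 -m creep '[{"fingers":-1,"x":0,"y":0,"z":0.4,"roll":0},{"fingers":-1,"x":0,"y":0,"z":0.75,"roll":0},{"fingers":-1,"x":0,"y":0,"z":0.95,"roll":0},{"fingers":-1,"x":0,"y":0,"z":1.05,"roll":0},{"fingers":-1,"x":0,"y":0,"z":1.06,"roll":0}]'
```

```text
clock: 5.78
tool_pos: [0.4999, -0.2583, 0.0401]
tcp_rot: [[-1.0, 0.028, 0.0], [0.028, 1.0, -0.0], [-0.0, -0.0, -1.0]]
force: [0.4, 0.3, -2.9]
grip_width: 0.0498
grip_force: 29.9
```

```bash
python3 -m creep '[{"fingers":-1,"x":0,"y":0,"z":0.02,"roll":0},{"fingers":-1,"x":0,"y":0,"z":0.04,"roll":0},{"fingers":-1,"x":0,"y":0,"z":0.05,"roll":0},{"fingers":-1,"x":0,"y":0,"z":0.05,"roll":0},{"fingers":-1,"x":0,"y":0,"z":0.05,"roll":0}]'
```

```text
clock: 6.4
tool_pos: [0.4996, -0.2582, 0.0372]
tcp_rot: [[-1.0, 0.028, -0.0], [0.028, 1.0, -0.0], [0.0, -0.0, -1.0]]
force: [-0.9, -0.6, -3.7]
grip_width: 0.0498
grip_force: 29.9
```

```bash
python3 -m creep '[{"fingers":-1,"x":0,"y":0,"z":0.01,"roll":0},{"fingers":-1,"x":0,"y":0,"z":0.02,"roll":0},{"fingers":-1,"x":0,"y":0,"z":0.03,"roll":0},{"fingers":-1,"x":0,"y":0,"z":0.03,"roll":0},{"fingers":-1,"x":0,"y":0,"z":0.03,"roll":0}]'
```

```text
clock: 7.02
tool_pos: [0.4996, -0.2583, 0.0371]
tcp_rot: [[-1.0, 0.028, 0.0], [0.028, 1.0, -0.0], [-0.0, -0.0, -1.0]]
force: [-3.5, 2.2, 11.8]
grip_width: 0.0502
grip_force: 29.9
```

Contact made (about 12 N). I open the fingers and rise clear.

```bash
python3 -m creep '[{"fingers":0.6,"x":0,"y":0,"z":0,"roll":0},{"fingers":0.6,"x":0,"y":0,"z":0,"roll":0},{"fingers":0.6,"x":0,"y":0,"z":0,"roll":0},{"fingers":0.6,"x":0,"y":0,"z":-0.2,"roll":0},{"fingers":0.6,"x":0,"y":0,"z":-0.6,"roll":0}]'
python3 -m creep '[{"fingers":0.6,"x":0,"y":0,"z":-0.8,"roll":0},{"fingers":0.6,"x":0,"y":0,"z":-1.8,"roll":0},{"fingers":0.6,"x":0,"y":0,"z":-2.8,"roll":0},{"fingers":0.6,"x":0,"y":0.8,"z":-3.2,"roll":0},{"fingers":0.6,"x":0,"y":1.8,"z":-3.2,"roll":0}]'
```

```text
clock: 7.65
tool_pos: [0.499, -0.2578, 0.0657]
tcp_rot: [[-1.0, 0.028, -0.002], [0.028, 1.0, 0.001], [0.002, 0.001, -1.0]]
force: [-0.1, -0.7, 0.3]
grip_width: 0.0703
grip_force: 0.0
clock: 8.28
tool_pos: [0.5037, -0.1687, 0.2287]
tcp_rot: [[-1.0, 0.03, 0.005], [0.03, 1.0, -0.003], [-0.005, -0.002, -1.0]]
force: [0.4, 0.4, -0.6]
grip_width: 0.0701
grip_force: 0.0
```

```bash
python3 -m creep '[{"fingers":-0.1,"x":0,"y":1,"z":0,"roll":0},{"fingers":-0.1,"x":-0.1,"y":2.1,"z":0,"roll":0},{"fingers":-0.1,"x":-0.2,"y":3.2,"z":0,"roll":0},{"fingers":-0.1,"x":-0.3,"y":4.3,"z":0,"roll":0},{"fingers":-0.1,"x":-0.35,"y":5.4,"z":0,"roll":0}]'
python3 -m creep '[{"fingers":-0.1,"x":-0.1,"y":1.1,"z":0,"roll":0},{"fingers":-0.1,"x":-0.2,"y":2.2,"z":0,"roll":0},{"fingers":-0.1,"x":-0.25,"y":3.3,"z":0,"roll":0},{"fingers":-0.1,"x":-0.29,"y":4.2,"z":0,"roll":2.5},{"fingers":-0.1,"x":-0.29,"y":4.7,"z":0.4,"roll":5.5}]'
python3 -m creep '[{"fingers":-0.1,"x":0,"y":0,"z":0,"roll":0},{"fingers":-0.1,"x":0,"y":0,"z":0.5,"roll":0},{"fingers":-0.1,"x":0,"y":0,"z":1,"roll":0},{"fingers":-0.1,"x":0,"y":0,"z":1,"roll":0},{"fingers":-0.1,"x":0,"y":0,"z":1,"roll":0}]'
python3 - <<'E'
from h import *
c=imaging.camera('side');s=imaging.camera('top')
a=cv2.resize(c['img'][90:250,160:360],None,fx=2,fy=2);b=cv2.resize(s['img'][130:290,110:310],None,fx=2,fy=2)
cv2.imwrite('pics/b.png',np.hstack([a,b]))
W=pts(s)
print(np.array(rect(W,(380,480,150,290),.09,.112)).round(2),np.array(rect(W,(395,445,215,290),.058,.075)).round(2))
E
```

```text
clock: 8.9
tool_pos: [0.5274, 0.103, 0.2264]
tcp_rot: [[-1.0, 0.028, 0.001], [0.028, 1.0, -0.0], [-0.001, -0.0, -1.0]]
force: [0.3, 0.3, -0.2]
grip_width: 0.0393
grip_force: 0.0
clock: 9.52
tool_pos: [0.5495, 0.3388, 0.2075]
tcp_rot: [[-0.992, 0.124, 0.004], [0.124, 0.992, 0.002], [-0.004, 0.003, -1.0]]
force: [0.3, -0.3, -0.6]
grip_width: 0.0398
grip_force: 0.0
clock: 10.15
tool_pos: [0.5491, 0.3352, 0.1571]
tcp_rot: [[-0.992, 0.124, 0.001], [0.124, 0.992, 0.0], [-0.001, 0.0, -1.0]]
force: [1.5, 0.8, -0.6]
grip_width: 0.04
grip_force: 0.0
[ 5.4396e+02 -2.5915e+02  1.7024e+02  2.5505e+02  8.8140e+01  1.0000e-01
  2.1510e+03] [ 4.9841e+02 -2.5809e+02  5.1570e+01  9.1410e+01  8.6910e+01  7.0000e-02
  9.9700e+02]
```

View pics/b.png

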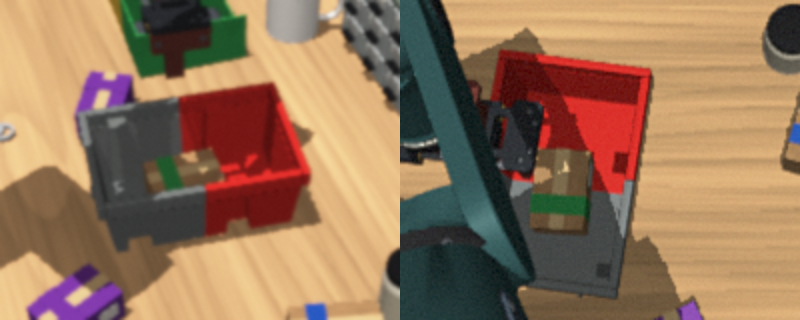

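The gripper hangs over the red tote's +y rim at right-half pixel (515,140). The left half shows the tote and its green carton undisturbed. The orange carton stands at (498,-258) mm as planned, so I go down and pinch the rim.

```bash
python3 -m creep '[{"fingers":-0.1,"x":0,"y":0.01,"z":0.5,"roll":0},{"fingers":-0.1,"x":0,"y":0.01,"z":1,"roll":0},{"fingers":-0.1,"x":0,"y":0.01,"z":1.4,"roll":0},{"fingers":-0.1,"x":0,"y":0.01,"z":1.7,"roll":0},{"fingers":-0.1,"x":0,"y":0.01,"z":1.7,"roll":0}]'
python3 -m creep '[{"fingers":-1,"x":0,"y":0,"z":0,"roll":0},{"fingers":-1,"x":0,"y":0,"z":0,"roll":0},{"fingers":-1,"x":0,"y":0,"z":0,"roll":0},{"fingers":-1,"x":0,"y":0,"z":0,"roll":0},{"fingers":-1,"x":0,"y":0,"z":0,"roll":0}]'
```

```text
clock: 10.88
tool_pos: [0.548, 0.3359, 0.0702]
tcp_rot: [[-0.992, 0.124, -0.001], [0.124, 0.992, -0.001], [0.001, -0.001, -1.0]]
force: [-0.1, -0.3, 0.8]
grip_width: 0.0394
grip_force: 0.0
clock: 11.5
tool_pos: [0.5489, 0.3366, 0.0713]
tcp_rot: [[-0.992, 0.124, 0.001], [0.124, 0.992, 0.001], [-0.001, 0.001, -1.0]]
force: [-0.1, 1.8, 4.7]
grip_width: 0.0101
grip_force: 29.8
```

Gripped 10.1 mm, the rim thickness. A slow lift, then a look.

```bash
python3 -m creep '[{"fingers":-1,"x":0,"y":0,"z":-0.1,"roll":0},{"fingers":-1,"x":0,"y":0,"z":-0.3,"roll":0},{"fingers":-1,"x":0,"y":0,"z":-0.6,"roll":0},{"fingers":-1,"x":0,"y":0,"z":-0.9,"roll":0},{"fingers":-1,"x":0,"y":0,"z":-1.2,"roll":0}]'
python3 -m creep '[{"fingers":-1,"x":0,"y":0,"z":-0.4,"roll":0},{"fingers":-1,"x":0,"y":0,"z":-0.9,"roll":0},{"fingers":-1,"x":0,"y":0,"z":-1.4,"roll":0},{"fingers":-1,"x":0,"y":0,"z":-1.8,"roll":0},{"fingers":-1,"x":0,"y":0,"z":-1.8,"roll":0}]'
cat >> h.py <<'E'
def tilt(c,zlo,zhi):
    "plane through red/grey rim: red pixels only above zlo"
    W=pts(c);h=cv2.cvtColor(c['img'],cv2.COLOR_BGR2HSV)
    red=((h[...,0]<6)|(h[...,0]>174))&(h[...,1]>150)&(h[...,2]>60)
    return W,red
E
python3 - <<'E'
from h import *
np.set_printoptions(precision=4,suppress=True)
print(sensors.sense()['wrist_torque'])
c=imaging.camera('side');t=imaging.camera('top')
pickle.dump((c,t),open('pics/l.pkl','wb'))
W,red=tilt(c,0,0);p=W[red];p=p[p[:,1]>.05]
for w in (W[...],):
    pass
# rim points: high z in tote region
for y0 in np.arange(.14,.36,.02):
    q=p[(p[:,1]>y0)&(p[:,1]<y0+.02)];
    if len(q)>5: print(round(y0,2),len(q),np.percentile(q[:,2],[2,98]))
cv2.imwrite('pics/c.png',np.hstack([cv2.resize(c['img'][40:240,130:370],None,fx=1.6,fy=1.6),cv2.resize(t['img'][100:300,90:330],None,fx=1.6,fy=1.6)]))
E
```

```text
clock: 12.12
tool_pos: [0.5486, 0.3362, 0.132]
tcp_rot: [[-0.992, 0.124, 0.0], [0.124, 0.992, 0.0], [-0.0, 0.0, -1.0]]
force: [-0.7, -0.3, -4.0]
grip_width: 0.0099
grip_force: 30.0
clock: 12.75
tool_pos: [0.5497, 0.3368, 0.2232]
tcp_rot: [[-0.992, 0.124, 0.004], [0.124, 0.992, 0.002], [-0.004, 0.002, -1.0]]
force: [-0.4, 1.0, -3.9]
grip_width: 0.0098
grip_force: 29.9
[ 0.3192  0.0143 -0.0182]
0.14 46 [0.2299 0.2483]
0.16 1031 [0.1578 0.2482]
0.18 458 [0.15   0.2485]
0.2 131 [0.1493 0.249 ]
0.22 90 [0.1909 0.2503]
0.24 132 [0.1773 0.3075]
0.26 124 [0.1541 0.2517]
0.28 280 [0.1514 0.3916]
0.3 1114 [0.1533 0.2508]
0.32 618 [0.1744 0.2515]
```

View pics/c.png

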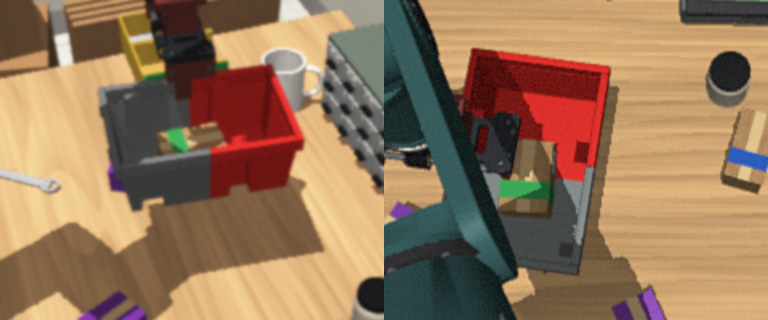

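The tote hangs about 1° off level, with its underside about 0.15 m up and the green carton in place. I'm carrying it across while turning it on the robot's side.

```bash
python3 -m creep '[{"fingers":-1,"x":-0.03,"y":-0.24,"z":0,"roll":3},{"fingers":-1,"x":-0.09,"y":-0.72,"z":0,"roll":10},{"fingers":-1,"x":-0.16,"y":-1.28,"z":0,"roll":18},{"fingers":-1,"x":-0.24,"y":-1.88,"z":0,"roll":26},{"fingers":-1,"x":-0.31,"y":-2.48,"z":0,"roll":34}]'
python3 -m creep '[{"fingers":-1,"x":-0.42,"y":-0.48,"z":0,"roll":8},{"fingers":-1,"x":-0.84,"y":-0.96,"z":0,"roll":16},{"fingers":-1,"x":-1.26,"y":-1.44,"z":0,"roll":24},{"fingers":-1,"x":-1.68,"y":-1.93,"z":0,"roll":32},{"fingers":-1,"x":-2.1,"y":-2.41,"z":0,"roll":40}]'
python3 -m creep '[{"fingers":-1,"x":-0.63,"y":-0.1,"z":0,"roll":8},{"fingers":-1,"x":-1.26,"y":-0.2,"z":0,"roll":16},{"fingers":-1,"x":-1.9,"y":-0.3,"z":0,"roll":24},{"fingers":-1,"x":-2.53,"y":-0.4,"z":0,"roll":32},{"fingers":-1,"x":-3.16,"y":-0.5,"z":0,"roll":40}]'
python3 -m creep '[{"fingers":-1,"x":-0.53,"y":0.32,"z":0,"roll":8},{"fingers":-1,"x":-1.06,"y":0.64,"z":0,"roll":16},{"fingers":-1,"x":-1.58,"y":0.95,"z":0,"roll":24},{"fingers":-1,"x":-2.08,"y":1.25,"z":0,"roll":32},{"fingers":-1,"x":-2.57,"y":1.55,"z":0,"roll":40}]'
```

```text
clock: 13.48
tool_pos: [0.5476, 0.2093, 0.2196]
tcp_rot: [[-0.749, 0.663, -0.002], [0.663, 0.749, -0.001], [0.001, -0.002, -1.0]]
force: [0.6, 0.4, -4.1]
grip_width: 0.0102
grip_force: 30.0
clock: 14.1
tool_pos: [0.5473, 0.0495, 0.2198]
tcp_rot: [[-0.148, 0.989, -0.002], [0.989, 0.148, -0.001], [-0.0, -0.002, -1.0]]
force: [0.6, 0.7, -3.6]
grip_width: 0.01
grip_force: 30.0
clock: 14.72
tool_pos: [0.5468, -0.1103, 0.2198]
tcp_rot: [[0.523, 0.853, -0.002], [0.853, -0.523, -0.0], [-0.001, -0.001, -1.0]]
force: [0.0, 0.1, -5.2]
grip_width: 0.01
grip_force: 30.0
clock: 15.35
tool_pos: [0.5465, -0.26, 0.2196]
tcp_rot: [[0.948, 0.317, -0.002], [0.317, -0.948, 0.0], [-0.002, -0.001, -1.0]]
force: [1.0, -0.3, -3.9]
grip_width: 0.01
grip_force: 30.0
```

```bash
python3 -m creep '[{"fingers":-1,"x":-0.17,"y":0.5,"z":0,"roll":7},{"fingers":-1,"x":-0.32,"y":0.95,"z":0,"roll":13},{"fingers":-1,"x":-0.44,"y":1.27,"z":0,"roll":17.5},{"fingers":-1,"x":-0.51,"y":1.48,"z":0,"roll":20.1},{"fingers":-1,"x":-0.51,"y":1.48,"z":0,"roll":20.1}]'
python3 -m creep '[{"fingers":-1,"x":0,"y":0,"z":0,"roll":0},{"fingers":-1,"x":0,"y":0,"z":0,"roll":0},{"fingers":-1,"x":0,"y":0,"z":0,"roll":0},{"fingers":-1,"x":0,"y":0,"z":0,"roll":0},{"fingers":-1,"x":0,"y":0,"z":0,"roll":0}]'
python3 - <<'E'
from h import *
np.set_printoptions(precision=4,suppress=True)
c=imaging.camera('side');t=imaging.camera('top')
pickle.dump((c,t),open('pics/m.pkl','wb'))
for n,k in(('side',c),('top',t)):
    W=pts(k);p=W.reshape(-1,3);p=p[(p[:,0]>.38)&(p[:,0]<.71)&(p[:,1]>-.45)&(p[:,1]<-.13)]
    h=np.histogram(p[:,2],bins=np.arange(.0,.3,.01))[0];print(n,h)
cv2.imwrite('pics/d.png',np.hstack([cv2.resize(c['img'][170:420,220:480],None,fx=1.5,fy=1.5),cv2.resize(t['img'][100:350,300:560],None,fx=1.5,fy=1.5)]))
E
```

```text
clock: 15.98
tool_pos: [0.5471, -0.3375, 0.22]
tcp_rot: [[1.0, -0.022, -0.001], [-0.022, -1.0, 0.0], [-0.001, -0.0, -1.0]]
force: [-0.0, 0.4, -4.7]
grip_width: 0.0101
grip_force: 30.0
clock: 16.6
tool_pos: [0.5478, -0.3368, 0.2208]
tcp_rot: [[1.0, -0.021, 0.0], [-0.021, -1.0, -0.0], [0.0, 0.0, -1.0]]
force: [0.2, 0.0, -4.0]
grip_width: 0.01
grip_force: 30.0
side [2234  134  121   75   48   66   62  121  495 1283  174    0    0    0
 1275 1744  470  474  542 1598  320  357  487 1194 2596   36    0    0
    1]
top [1592   39   20   25   27   26   30   32  114  304  290    0    0    0
  460 2942  365  372  398 1562  428  301  367  663 1381  191    2    0
    0]
```

View pics/d.png

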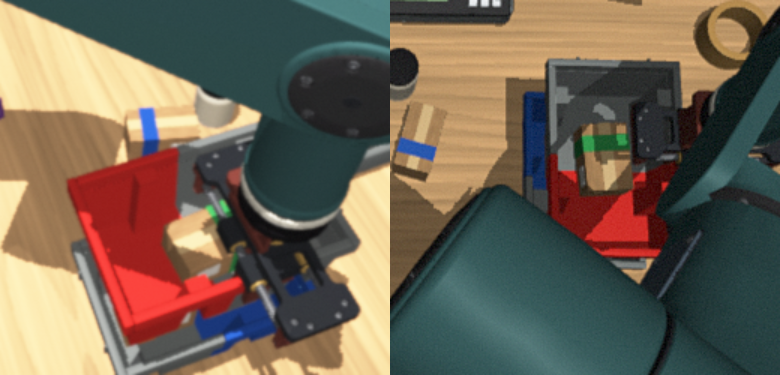

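The held tote is red end toward the robot, over the base tote's grey end and square to it: right half (615,160), base visible at (537,155). Next I measure the rim offset.

Run:
```python
from h import *
np.set_printoptions(precision=1,suppress=True)
c,t=pickle.load(open('pics/m.pkl','rb'))
def fit(p,ax,sign):
    # outer edge along axis ax: extreme per 4mm bin of other axis, then robust line
    o=1-ax;b=(p[:,o]//.004).astype(int);e=[]
    for k in np.unique(b):
        q=p[b==k]
        e.append((q[:,o].mean(),sign*np.max(sign*q[:,ax])))
    e=np.array(e,np.float32)
    m=np.median(e[:,1]);e=e[abs(e[:,1]-m)<.012]
    vx,vy,x0,y0=cv2.fitLine(e,cv2.DIST_HUBER,0,.001,.001).ravel()
    return len(e),np.degrees(np.arctan2(vy,vx)),x0*1000,y0*1000
for n,k in(('side',c),('top',t)):
    W=pts(k);p=W.reshape(-1,3)
    for nm,lo,hi in(('held',.238,.256),('base',.09,.106)):
        r=p[(p[:,0]>.39)&(p[:,0]<.70)&(p[:,1]>-.37)&(p[:,1]<-.15)&(p[:,2]>lo)&(p[:,2]<hi)]
        g=(abs(r[:,0]-.547)<.04)&(r[:,1]<-.29);r=r[~g]
        for lab,ax,s,sel in(('+x',0,1,r[:,0]>.62),('-x',0,-1,r[:,0]<.46),('+y',1,1,r[:,1]>-.2),('-y',1,-1,r[:,1]<-.32)):
            if sel.sum()>40: print(n,nm,lab,sel.sum(),np.array(fit(r[sel],ax,s)),'z',1000*np.median(r[sel][:,2]))
```

```text
side held +x 470 [  11.     3.7 -324.4  666.3] z 246.72749210723242
side held -x 1187 [  43.     1.2 -255.6  415.9] z 245.96696047141208
side held +y 955 [  57.    -1.2  565.6 -175.7] z 243.99532504414174
side held -y 1008 [  37.    -1.1  524.  -342.3] z 247.43719881373593
side base +x 51 [   7.   -19.  -313.9  662.8] z 96.41737201054568
side base -x 798 [  42.     1.6 -267.9  417.3] z 98.4126646211908
side base +y 123 [   7.     5.8  429.9 -175.9] z 98.41652784960131
side base -y 507 [  28.    -1.9  486.4 -341.7] z 98.24586469657032
top held +x 831 [  42.     1.5 -274.4  667.6] z 247.2191067655795
top held -x 244 [  21.     0.8 -259.9  417.8] z 247.89838193193438
top held +y 704 [  54.    -1.2  559.2 -174.4] z 245.89762230264424
top held -y 299 [  17.    -0.7  638.3 -342.5] z 248.799803118669
top base +x 178 [   8.     0.9 -192.2  671.9] z 100.15591082629462
top base -x 123 [  13.     4.2 -319.1  417.5] z 99.92396066592308
top base +y 445 [  42.    -1.8  589.1 -176.2] z 99.99911076191648
top base -y 59 [   5.    30.3  425.3 -336.5] z 99.78287308411848
```

```bash
python3 -m creep '[{"fingers":-1,"x":0.01,"y":0.02,"z":0.2,"roll":0.5},{"fingers":-1,"x":0.01,"y":0.02,"z":0.45,"roll":0.5},{"fingers":-1,"x":0.01,"y":0.02,"z":0.65,"roll":0.5},{"fingers":-1,"x":0.01,"y":0.02,"z":0.8,"roll":0.5},{"fingers":-1,"x":0.01,"y":0.02,"z":0.85,"roll":0.5}]'
python3 -m creep '[{"fingers":-1,"x":0,"y":0,"z":0.06,"roll":0},{"fingers":-1,"x":0,"y":0,"z":0.12,"roll":0},{"fingers":-1,"x":0,"y":0,"z":0.18,"roll":0},{"fingers":-1,"x":0,"y":0,"z":0.22,"roll":0},{"fingers":-1,"x":0,"y":0,"z":0.22,"roll":0}]'
```

```text
clock: 17.32
tool_pos: [0.5479, -0.3377, 0.1773]
tcp_rot: [[1.0, -0.03, -0.001], [-0.03, -1.0, 0.001], [-0.001, -0.001, -1.0]]
force: [0.4, 0.3, -3.8]
grip_width: 0.0098
grip_force: 30.0
clock: 17.95
tool_pos: [0.5482, -0.3379, 0.167]
tcp_rot: [[1.0, -0.03, -0.0], [-0.03, -1.0, 0.0], [-0.0, -0.0, -1.0]]
force: [-0.8, -0.6, -4.0]
grip_width: 0.0102
grip_force: 30.0
```

```bash
python3 -m creep '[{"fingers":-1,"x":0,"y":0,"z":0.02,"roll":0},{"fingers":-1,"x":0,"y":0,"z":0.04,"roll":0},{"fingers":-1,"x":0,"y":0,"z":0.06,"roll":0},{"fingers":-1,"x":0,"y":0,"z":0.06,"roll":0},{"fingers":-1,"x":0,"y":0,"z":0.06,"roll":0}]'
python3 -m creep '[{"fingers":-1,"x":0,"y":0,"z":0.01,"roll":0},{"fingers":-1,"x":0,"y":0,"z":0.02,"roll":0},{"fingers":-1,"x":0,"y":0,"z":0.03,"roll":0},{"fingers":-1,"x":0,"y":0,"z":0.03,"roll":0},{"fingers":-1,"x":0,"y":0,"z":0.03,"roll":0}]'
```

```text
clock: 18.58
tool_pos: [0.5483, -0.338, 0.1642]
tcp_rot: [[1.0, -0.03, -0.0], [-0.03, -1.0, -0.0], [-0.0, 0.0, -1.0]]
force: [0.5, 0.0, -4.3]
grip_width: 0.0102
grip_force: 30.0
clock: 19.2
tool_pos: [0.5483, -0.3379, 0.1627]
tcp_rot: [[1.0, -0.03, -0.0], [-0.03, -1.0, -0.0], [-0.0, 0.0, -1.0]]
force: [0.0, -0.1, -3.7]
grip_width: 0.0101
grip_force: 30.0
```

```bash
python3 -m creep '[{"fingers":-1,"x":0,"y":0,"z":0.01,"roll":0},{"fingers":-1,"x":0,"y":0,"z":0.02,"roll":0},{"fingers":-1,"x":0,"y":0,"z":0.03,"roll":0},{"fingers":-1,"x":0,"y":0,"z":0.03,"roll":0},{"fingers":-1,"x":0,"y":0,"z":0.03,"roll":0}]'
python3 -m creep '[{"fingers":-1,"x":0,"y":0,"z":0.01,"roll":0},{"fingers":-1,"x":0,"y":0,"z":0.02,"roll":0},{"fingers":-1,"x":0,"y":0,"z":0.02,"roll":0},{"fingers":-1,"x":0,"y":0,"z":0.02,"roll":0},{"fingers":-1,"x":0,"y":0,"z":0.02,"roll":0}]'
```

```text
clock: 19.82
tool_pos: [0.5485, -0.3385, 0.1616]
tcp_rot: [[1.0, -0.03, 0.001], [-0.03, -1.0, -0.001], [0.001, 0.001, -1.0]]
force: [-1.5, -2.4, 0.7]
grip_width: 0.0097
grip_force: 29.8
clock: 20.45
tool_pos: [0.5485, -0.3381, 0.1604]
tcp_rot: [[1.0, -0.03, 0.001], [-0.03, -1.0, -0.0], [0.001, 0.0, -1.0]]
force: [0.8, -4.1, 1.8]
grip_width: 0.0101
grip_force: 30.0
```

```bash
python3 -m creep '[{"fingers":-1,"x":0,"y":0,"z":0.01,"roll":0},{"fingers":-1,"x":0,"y":0,"z":0.02,"roll":0},{"fingers":-1,"x":0,"y":0,"z":0.02,"roll":0},{"fingers":-1,"x":0,"y":0,"z":0.02,"roll":0},{"fingers":-1,"x":0,"y":0,"z":0.02,"roll":0}]'
python3 - <<'E'
from h import *
print(sensors.sense()['wrist_torque'],sensors.sense()['force'])
c=imaging.camera('side');t=imaging.camera('top')
cv2.imwrite('pics/e.png',np.hstack([cv2.resize(c['img'][170:420,220:480],None,fx=1.5,fy=1.5),cv2.resize(t['img'][100:350,300:560],None,fx=1.5,fy=1.5)]))
for k in (c,t):
    p=pts(k).reshape(-1,3);p=p[(p[:,2]>.175)&(p[:,2]<.2)&(p[:,0]>.4)&(p[:,0]<.69)]
    for a,b in((-.18,-.172),(-.345,-.335)):
        q=p[(p[:,1]>a)&(p[:,1]<b)&(abs(p[:,0]-.547)>.05)];print(a,len(q),np.median(q[q[:,0]<.52][:,2]),np.median(q[q[:,0]>.57][:,2]))
E
```

```text
clock: 21.08
tool_pos: [0.5485, -0.3384, 0.1595]
tcp_rot: [[1.0, -0.03, 0.001], [-0.03, -1.0, -0.001], [0.001, 0.001, -1.0]]
force: [0.9, -4.5, 4.7]
grip_width: 0.0105
grip_force: 30.3
[-0.38575117  0.13711824  0.01851803] [ 0.86724412 -4.5454789   4.74096465]
-0.18 143 0.18653632804097772 0.18571461095579728
-0.345 553 0.1859362479484798 0.18667578946992408
-0.18 79 nan 0.18468371132612865
-0.345 197 nan 0.18784434152869564
  return _methods._mean(a, axis=axis, dtype=dtype,
  ret = ret.dtype.type(ret / rcount)
```

View pics/e.png

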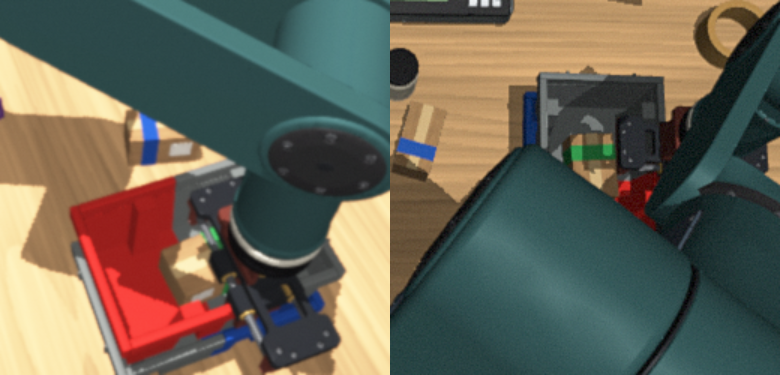

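The tote is down and level: rim about 0.187 m on both sides, i.e. on the ledges, and the downward force has gone to +4.7 N. I release and rise straight up.

```bash
python3 -m creep '[{"fingers":-0.75,"x":0,"y":0,"z":0,"roll":0},{"fingers":-0.5,"x":0,"y":0,"z":0,"roll":0},{"fingers":-0.3,"x":0,"y":0,"z":0,"roll":0},{"fingers":-0.3,"x":0,"y":0,"z":0,"roll":0},{"fingers":-0.3,"x":0,"y":0,"z":-0.1,"roll":0}]'
python3 -m creep '[{"fingers":-0.3,"x":0,"y":0,"z":-0.4,"roll":0},{"fingers":-0.3,"x":0,"y":0,"z":-0.9,"roll":0},{"fingers":-0.3,"x":0,"y":0,"z":-1.6,"roll":0},{"fingers":-0.3,"x":0,"y":0,"z":-2.4,"roll":0},{"fingers":-0.3,"x":0,"y":0,"z":-2.8,"roll":0}]'
python3 -m creep '[{"fingers":-0.3,"x":0,"y":-1,"z":0,"roll":0},{"fingers":-0.3,"x":0,"y":-2,"z":0,"roll":0},{"fingers":-0.3,"x":0,"y":-3.1,"z":0,"roll":0},{"fingers":-0.3,"x":0,"y":-4.2,"z":0,"roll":0},{"fingers":-0.3,"x":0,"y":-5.3,"z":0,"roll":0}]'
python3 -m creep '[{"fingers":-0.3,"x":0,"y":-1,"z":0,"roll":0},{"fingers":-0.3,"x":0,"y":-2,"z":0,"roll":0},{"fingers":-0.3,"x":0,"y":-3.1,"z":0,"roll":0},{"fingers":-0.3,"x":0,"y":-4,"z":0,"roll":0},{"fingers":-0.3,"x":0,"y":-4,"z":0,"roll":0}]'
python3 - <<'E'
from h import *
c=imaging.camera('side');t=imaging.camera('top')
cv2.imwrite('pics/f.png',np.hstack([cv2.resize(c['img'][170:420,220:480],None,fx=1.5,fy=1.5),cv2.resize(t['img'][100:350,300:560],None,fx=1.5,fy=1.5)]))
for k,b in ((c,(250,450,230,419)),(t,(370,490,130,300))):
    W=pts(k);print(np.array(rect(W,b,.175,.2)).round(4))
    p=W.reshape(-1,3);p=p[(p[:,2]>.175)&(p[:,2]<.2)&(abs(p[:,0]-.543)<.13)&(abs(p[:,1]+.259)<.09)]
    A=np.c_[p[:,:2]-[.543,-.259],np.ones(len(p))];print(np.linalg.lstsq(A,p[:,2],rcond=None)[0])
E
```

```text
clock: 21.8
tool_pos: [0.5478, -0.3374, 0.1638]
tcp_rot: [[1.0, -0.03, -0.001], [-0.03, -1.0, 0.001], [-0.001, -0.001, -1.0]]
force: [-0.3, 1.0, 1.3]
grip_width: 0.0307
grip_force: 0.0
clock: 22.42
tool_pos: [0.549, -0.3384, 0.3073]
tcp_rot: [[1.0, -0.03, 0.003], [-0.03, -1.0, -0.002], [0.003, 0.002, -1.0]]
force: [-0.5, -0.7, -1.1]
grip_width: 0.0305
grip_force: 0.0
clock: 23.05
tool_pos: [0.556, -0.0713, 0.3047]
tcp_rot: [[1.0, -0.03, 0.001], [-0.03, -1.0, -0.0], [0.001, 0.0, -1.0]]
force: [0.2, 0.8, -0.3]
grip_width: 0.0309
grip_force: 0.0
clock: 23.68
tool_pos: [0.5619, 0.1298, 0.3045]
tcp_rot: [[1.0, -0.026, 0.0], [-0.026, -1.0, 0.001], [0.0, -0.001, -1.0]]
force: [-0.3, 0.3, 0.3]
grip_width: 0.0302
grip_force: 0.0
[ 5.446061e+02 -2.602823e+02  1.694459e+02  2.563576e+02  8.841980e+01
  1.859000e-01  3.999000e+03]
[-0.00366776 -0.0018507   0.18440841]
[ 5.455194e+02 -2.597637e+02  1.705462e+02  2.555168e+02  8.849260e+01
  1.874000e-01  2.893000e+03]
[-0.00285727  0.0014741   0.18579868]
```

View pics/f.png

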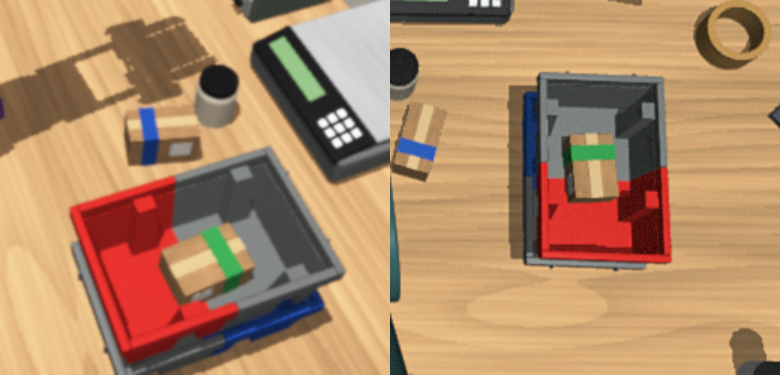

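The red tote sits level on the blue one, rim at 0.187 m, within 2 mm of centred and grey end over blue. The green carton is inside, and the jar and blue-banded carton are undisturbed. Handing in.

```bash
python3 -c "
from station import order
print(order.hand_in())"
```

```text
the job is handed in; nothing more can be done
None
```

The job is done and handed in at about 24 s: the orange-banded carton stands in the grey end of the blue-and-grey tote, and the red-and-grey tote, with its carton, sits level on the ledges, grey end over blue and released.

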